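# Prove the turntable stop, then hold the lens in focus over the part

## Task

Before a lens may be brought over the parts turntable its stop button has to be proved: press the red mushroom button fully down, let it spring up again, then turn its head clockwise (seen from above) as far as it goes to reset it. After that take the reading lens from its rest by the handle and hold it level, centred above the small turned part on the turntable, with the glass at the height of the yellow pointer, and finish while still holding it there, steady and touching nothing else. Leave the part, the pointer and everything else on the bench where they are.

Things in the scene. Friction and masses are not known exactly. Their poses are not given: they have to be found in the camera images.
- stop_top (a point): Centre of the top of the red mushroom head, 79 mm above the bench while not pressed. The round head is 40 mm in diameter and 20 mm tall with a white index line on top; its underside is 12 mm above the black collar of the fixed yellow box (70 x 70 x 42 mm, collar top at 47 mm) on which it sits. May stand left or right.
- stop_press (a joint): How far the head is pressed down, m: 0 up, 0.006 fully down. A spring brings it back up: it starts to give at 3 N and takes 6 N fully down. It does not latch.
- stop_head (a joint): Turn of the mushroom head about its upright axis, rad: grows clockwise seen from above, from a start of 0 to 0.2 up to its end stop at 1.05 (reset). Light friction (0.03 N m), stays where left. Grip it from above across its diameter anywhere and twist.
- loupe: Reading lens (loupe), 143 mm long, about 60 g, loose, right way up on its rest. A black ring 52 mm in diameter and 14 mm thick with clear glass, and a straight blue handle 14 mm wide and 14 mm thick. Origin under the centre of the lens; +z is the upper side (vertical when level); the handle runs along -x from 33 to 117 mm from the lens centre (on the rest it points roughly towards the robot).
- lens_center (a point): Centre of the lens glass, 7 mm above the loupe's underside (27 mm above the bench on the rest).
- handle_mid (a point): Middle of the loupe's handle, 70 mm from the lens centre along -x of the loupe and at the same height as the glass: where to grip it, across its 14 mm width, from above. COM lies between lens and handle middle.
- lens_rest: Fixed dark rest. Origin on the bench below the lens centre when the lens lies on it; its foot is a plate 4 mm thick and 36 mm wide. Lens ring and handle end lie on two supports whose tops are 20 mm above the bench, the handle end (97 to 117 mm from the lens centre) between two cheeks that reach 29 mm high; the handle between 33 and 97 mm is free underneath.
- turntable: Fixed grey turntable unit. Origin on the bench below the disc centre. Grey base 30 mm high, 130 mm wide in y, from 65 mm in front (-x) to 110 mm behind (+x) the origin; aluminium disc 110 mm in diameter, top at 40 mm. The steel height post stands 85 mm from the disc centre on the +x side (away from the robot), top at 155 mm. It does not move.
- sample_bush_2: The part to look at: small grey turned bush with a flange, 28 mm in diameter, 20 mm tall, standing loose on the turntable disc near its centre. Origin at the centre of its underside, 40 mm above the bench.
- focus_mark (a point): Tip of the small yellow pointer on the height post, mid-thickness; it points at the disc axis and ends 60 mm from it. Its height (95 to 135 mm above the bench, different each time) is the height at which the glass centre is to be held. The pointer is 12 mm wide and 4 mm thick; it sits at mid-height on its yellow collar (20 mm in diameter, 12 mm tall) round the post.
- gauge_case: Bystander: closed cardboard-coloured case, 120 x 190 x 40 mm, at the back right. Origin at the centre of its underside.
- micrometer: Bystander: blue micrometer, 60 x 154 x 16 mm, lying at the left. Origin at the centre of its underside.
- screwdriver_red: Bystander: screwdriver with red handle, 171 mm long, lying at the right. Origin at the centre of its underside.
- plug_gauge_1: Bystander: steel plug gauge, 84 mm long, 15 mm thick, lying near the robot in front of the turntable. Origin at the centre of its underside.
- sample_cone: Bystander: small turned steel cone, 22 mm wide, 26 mm tall, standing near the robot in front of the turntable. Origin at the centre of its underside.

How it is judged:
By the outcome, as a careful person would: the job done as asked, in the order asked, and still so for the second after the job is handed in, while the arm keeps its last pose, push and grip.
It also fails if it takes over 66 s, if anything falls off the work surface, if the arm or the gripper's body presses on something with over 40 N, if the wrist force passes 120 N, or if a joint passes its speed limit or range.

## Robot

A 6-joint arm with a two-finger parallel gripper is mounted at the origin on a cart in front of the work surface, level with it; the furniture and walls round the work are solid. World frame = base frame: x ahead of the robot, y to its left, z up, the work surface at z = 0. Lengths are in m, angles in rad, forces in N, time in s.
With the tool pointing down it reaches from about 0.325 to 0.85 m from the base axis. Payload 15.5 kg.
Tool frame: the origin (TCP) lies on the centre line of the jaws, within the pads' length; the fingertips stand 8 mm ahead of it and the grasp point (between the pads) lies 11 mm behind it (robot.finger_overhang is the distance from the TCP to the fingertips, in m); z points along the fingers, y is the line along which they close (so a half turn about z gives the same grasp; the last joint's range is limited). The gripper opens to 91 mm and grips with 3 to 60 N. Pads are 32 mm wide; open, the fingers measure 118 mm over their backs; the gripper's body (76 mm by 178 mm) begins 60 mm behind the grasp point.
Start: joints at [1.016, 0.494, 1.345, -0, 1.302, -0.096], TCP at [0.277, 0.56, 0.222] pointing down, gripper open.
Joint ranges: [-2.91, 2.91], [-0.82, 2.16], [0.22, 2.67], [-1.22, 4.37], [0.12, 2.79], [-3.08, 3.08]. Speed limits (rad/s): [1.89, 1.89, 2.57, 3.01, 3.01, 3.01].

## Interface

Orientations are given as a unit quaternion [x, y, z, w].
In Python, from cell import read_state, get_image, camera_info, robot gives the robot as it stands.
- The arm moves only by the tool step_arm, never from a script. Its argument "deltas" is a list that holds one entry, the list of rows, each a list of 7 numbers: the shift along the tool's x, y, z in m, then the turn, a rotation vector about the tool's x, y, z in degrees, then the closure in counts, from 0 (fully open) to 255 (shut). A call has 1 to 8 rows; each row is the pose to reach, as a shift and turn from the pose commanded when the call began, along the tool's axes at that moment; what a row does not reach only later rows make up. A row lasts 1/12 s, in which the tool goes at most 41.7 mm and 7.16 degrees, less where a joint would pass 70% of its speed; a pose out of reach is approached as far as the arm can. A call with a gripper value outside its range is refused whole. The fingers move at their own pace and stop on an object; "grip_force" is the grip in N (left out, the last holds). Time passes only in rows, so rows that repeat a pose let the fingers close. It gives the time, the measured TCP pose, the force, the opening and the grip force at its end, in the units of the state.
- read_state(): the state, without advancing time (a new reading comes with each control period).
- get_image(name): name is "scene" or "top" or "wrist"; returns the picture (420x560x3 uint8, red, green, blue); there is no depth.
- camera_info(name): a dict with "vfov" (degrees; the focal length in pixels is half the picture's height over the tangent of half this angle, whatever the lens; pixels are square), "cx", "cy" (the principal point, pixels), "R" (3x3) and "t" (3): a world point X has camera coordinates R X + t; the wrist camera has in their place "tool_from_camera" (4x4, takes a point from camera to tool coordinates, whose origin is the TCP and whose axes are the flange's). Camera axes: x right, y down, z forward; pixel columns grow to the right and rows downward; lengths in m; the calibration is good to about 2 mm. A picture is of the moment at which its call begins: read the wrist's pose just before it. camera_info takes no time and is no camera call.
- robot.sign_off(): hands the job in; it is judged then, once.
The state is a dict: "clock": time; "joint_pos": joint angles; "qd": joint speeds; "effort": joint torques, N m; "ee_pos": TCP position; "eef_rot": TCP orientation; "contact_force": force on the tool from outside, world axes, zero at the start; "ft_torque": the same for the moment, N m; "grip_width": finger opening in m; "gripper_force": force on a finger pad.
Only numpy, scipy, OpenCV 4.12 (cv2) and the standard library are available. Lean on these libraries where they do the work, as an engineer would, in place of code of your own. Each camera call takes 0.05 s, during which the arm holds its last target. There are 200 camera calls.

## Working session

There is one attempt and no reset: what is moved stays moved. The work goes in short steps, Python scripts to look and compute and a tool call to move; the robot and the scene stay as the last step left them, time stands still between calls to the robot, and variables do not carry over. Pictures are saved under pics/ and viewed, at most 11 in all, crops included, and the job is handed in when it is done.

Besides the shell and the picture viewer there is one more tool, called as name([rows], argument=value, ...), one row to a line, values as JSON. step_arm: Moves the arm, as the interface text tells. Its arguments: {"type":"object","properties":{"deltas":{"type":"array"},"grip_force":{"type":"number"}},"required":["deltas"]}

```bash
mkdir -p pics; ls
cat > h.py <<'E'
import numpy as np, cv2
from cell import read_state, get_image, camera_info, robot
from scipy.spatial.transform import Rotation as Rot
def cam(name, st=None):
    c=camera_info(name); f=210/np.tan(np.radians(c['vfov'])/2)
    if 'R' in c and name!='wrist':
        R=np.array(c['R']);t=np.array(c['t'])
    else:
        T=np.array(c['tool_from_camera']); W=np.eye(4); W[:3,:3]=Rot.from_quat(st['eef_rot']).as_matrix(); W[:3,3]=st['ee_pos']
        M=np.linalg.inv(W@T); R=M[:3,:3];t=M[:3,3]
    return f,c['cx'],c['cy'],R,t
def ray(C,u,v):
    f,cx,cy,R,t=C; d=R.T@np.array([(u-cx)/f,(v-cy)/f,1]); return -R.T@t,d
def onz(C,u,v,z):
    o,d=ray(C,u,v); return o+d*(z-o[2])/d[2]
def proj(C,X):
    f,cx,cy,R,t=C; p=R@np.array(X)+t; return np.array([cx+f*p[0]/p[2],cy+f*p[1]/p[2]])
def tri(C1,p1,C2,p2):
    o1,d1=ray(C1,*p1);o2,d2=ray(C2,*p2)
    s=np.linalg.lstsq(np.c_[d1,-d2],o2-o1,rcond=None)[0]
    a=o1+s[0]*d1;b=o2+s[1]*d2; return (a+b)/2,np.linalg.norm(a-b)
def snap(name,tag):
    st=read_state(); im=get_image(name); cv2.imwrite(f'pics/{tag}.png',im[:,:,::-1]); return im,cam(name,st)
E
python3 - <<'E'
from h import *
for n in('scene','top'): snap(n,n+'0'); print(camera_info(n))
print(camera_info('wrist')); print(read_state())
E
```

```text
pics
{'vfov': 46.140779337875124, 'cx': 277.1929141689641, 'cy': 205.55553259516464, 'R': array([[ 0.57012667, -0.82132936,  0.01933036],
       [-0.60443222, -0.43527094, -0.66723377],
       [ 0.55643263,  0.36872387, -0.7445975 ]]), 't': array([-0.35278999,  0.39828609,  1.26681649])}
{'vfov': 47.04750358314418, 'cx': 279.846016093648, 'cy': 200.79144988155176, 'R': array([[-0.01569409, -0.99984201, -0.00834553],
       [-0.99573849,  0.01638719, -0.09075413],
       [ 0.09087656,  0.00688567, -0.99583836]]), 't': array([9.14367395e-04, 6.08755679e-01, 1.31194451e+00])}
{'vfov': 60.162979095389524, 'cx': 277.044106585264, 'cy': 211.228539910669, 'tool_from_camera': array([[-1.50924098e-04, -9.56157195e-01, -2.92853881e-01,
         8.18030240e-02],
       [ 9.99999757e-01, -3.43770358e-04,  6.07041436e-04,
        -7.11072720e-04],
       [-6.81101520e-04, -2.92853718e-01,  9.56157014e-01,
        -1.62243671e-01],
       [ 0.00000000e+00,  0.00000000e+00,  0.00000000e+00,
         1.00000000e+00]])}
{'clock': 0.1, 'joint_pos': array([ 1.01548896e+00,  4.94111707e-01,  1.34606909e+00, -5.00642530e-06,
        1.30249810e+00, -9.55205865e-02]), 'qd': array([ 4.24953591e-05,  4.43780306e-04, -1.54304935e-03,  9.96653131e-04,
        6.45468896e-04, -1.63015771e-04]), 'effort': array([ 2.36334352e-03, -8.80224109e+01, -3.82547665e+01,  7.08021596e-02,
        4.83354426e-02, -4.75646743e-06]), 'ee_pos': array([0.27718161, 0.55980212, 0.22140372]), 'eef_rot': array([ 2.27873041e-01,  9.73690702e-01, -5.15392451e-04, -1.71350984e-04]), 'contact_force': array([-0.10555654, -0.10394728, -0.2877685 ]), 'ft_torque': array([ 0.00733173, -0.00283368,  0.0210529 ]), 'gripper_force': 0.0, 'grip_width': 0.09113076304053754}
```

View pics/scene0.png

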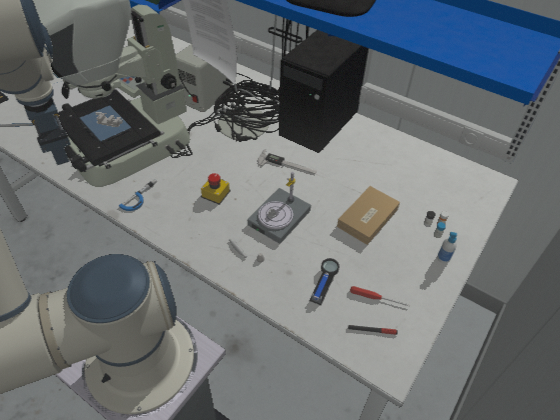

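View pics/top0.png

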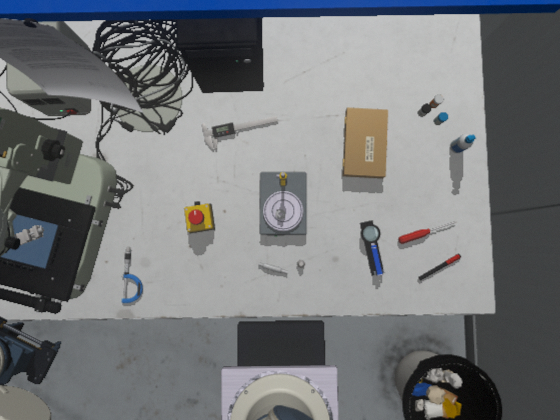

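The scene view shows the button at about (213,185), the turntable at (278,215) and the loupe at (325,280). In the top view they are at (196,217), (282,211) and (371,235)-(377,275). Next I measure them.

```bash
cat > m.py <<'E'
from h import *
def blobs(im,cond,box,mn=15):
    hsv=cv2.cvtColor(im,cv2.COLOR_RGB2HSV).astype(int); m=cond(hsv[...,0],hsv[...,1],hsv[...,2])
    k=np.zeros(m.shape,bool);x0,y0,x1,y1=box;k[y0:y1,x0:x1]=1
    n,l,s,c=cv2.connectedComponentsWithStats((m&k).astype(np.uint8))
    return sorted([(int(s[i,4]),c[i].round(1),s[i,:4],l==i) for i in range(1,n) if s[i,4]>=mn],key=lambda b:-b[0])
red=lambda h,s,v:((h<6)|(h>172))&(s>130)&(v>80)
blue=lambda h,s,v:(h>100)&(h<125)&(s>120)&(v>60)
yel=lambda h,s,v:(h>18)&(h<34)&(s>130)&(v>90)
E
python3 - <<'E'
from m import *
im={n:cv2.imread(f'pics/{n}0.png')[:,:,::-1].copy() for n in('top','scene')}
C={n:cam(n) for n in im}
B=lambda n,c,b,mn=10:blobs(im[n],c,b,mn)
r=B('top',red,(170,190,225,245)); print('red top',[x[:3] for x in r]); print(onz(C['top'],*r[0][1],.072))
r2=B('scene',red,(190,160,240,210)); print('red sc',[x[:3] for x in r2]); print(tri(C['top'],r[0][1],C['scene'],r2[0][1]))
b=B('top',blue,(350,210,395,295)); print([x[:3] for x in b])
ys,xs=np.nonzero(b[0][3]); P=np.array([onz(C['top'],u,v,.034)[:2] for u,v in zip(xs,ys)]); c=P.mean(0); w=np.linalg.svd(P-c)[2][0]; q=(P-c)@w; print('handle',c,w,q.min(),q.max())
for n,bx in(('top',(262,165,305,200)),('scene',(270,165,310,200))): print(n,[x[:3] for x in B(n,yel,bx,4)])
# big crops
t=cv2.resize(im['top'][165:285,180:390],None,fx=3.8,fy=3.8,interpolation=cv2.INTER_CUBIC)
cv2.imwrite('pics/topcrop.png',t[:,:,::-1])
E
```

```text
red top [(150, array([195.6, 216.9]), array([189, 210,  14,  14], dtype=int32))]
[0.5650124  0.21729494 0.072     ]
red sc [(75, array([213.7, 177.9]), array([209, 174,  11,   9], dtype=int32))]
(array([0.56472808, 0.21576657, 0.07924965]), np.float64(0.0005107616764212331))
[(159, array([376.4, 259.7]), array([371, 245,  12,  30], dtype=int32))]
handle [ 0.44254015 -0.26993953] [-0.98293963 -0.1839285 ] -0.04071737046450869 0.03873276945302484
top [(41, array([282.7, 179. ]), array([280, 173,   7,  12], dtype=int32))]
scene [(28, array([290.5, 182. ]), array([287, 179,   8,   7], dtype=int32))]
```

View pics/topcrop.png

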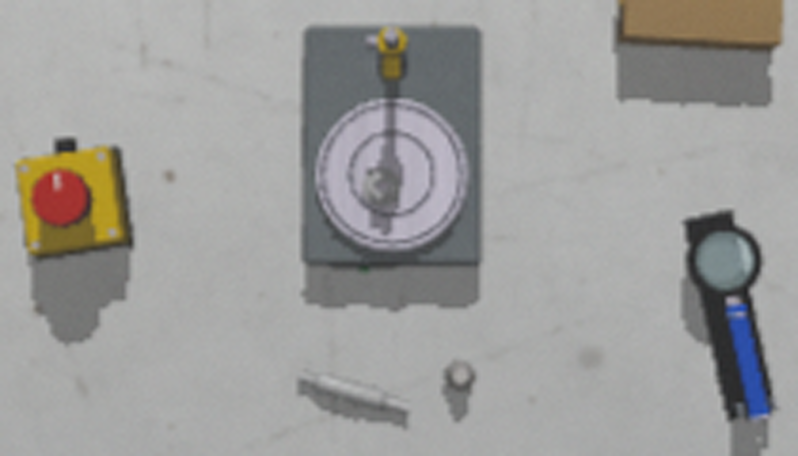

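The crop shows the red head at crop (60,197) with its white index pointing to the back. The disc is at (391,175), the bush at (378,185), the pointer at (392,65), the lens at (724,260) and the handle end at (760,412). I'll move over the button first.

```bash
cat >> h.py <<'E'
def go(p,yaw=None,tilt_fix=True):
    """deltas to TCP p, tool down, tool-x heading yaw (deg, world)"""
    st=read_state(); R=Rot.from_quat(st['eef_rot']); M=R.as_matrix()
    if yaw is None: yaw=np.degrees(np.arctan2(M[1,0],M[0,0]))
    c,s=np.cos(np.radians(yaw)),np.sin(np.radians(yaw))
    T=Rot.from_matrix(np.array([[c,s,0],[s,-c,0],[0,0,-1]]))
    print('yaw',yaw,'d',(M.T@(np.array(p)-st['ee_pos'])).round(4),'rv',(R.inv()*T).as_rotvec(degrees=True).round(2))
E
python3 - <<'E'
from h import *
go([.565,.2165,.20],153.5)
C=cam('top'); print('disc',onz(C,282.9,211.05,.04)); print('bush',onz(C,180+378/3.8,165+185/3.8,.06))
print('yellow',tri(C,(282.7,179),cam('scene'),(290.5,182)))
print('lens',onz(C,180+724/3.8,165+260/3.8,.034))
E
```

```text
yaw 153.5 d [-0.4103 -0.1799  0.0216] rv [-0.06 -0.01  0.16]
disc [ 0.5791488  -0.01689695  0.04      ]
bush [ 0.57076927 -0.00753882  0.06      ]
yellow (array([ 0.65731483, -0.01897867,  0.12353421]), np.float64(0.0029089735384544794))
lens [ 0.51417577 -0.25617233  0.034     ]
```

step_arm([
  [[-0.41, -0.18, 0.02, 0, 0, 0, 255], [-0.41, -0.18, 0.02, 0, 0, 0, 255], [-0.41, -0.18, 0.02, 0, 0, 0, 255], [-0.41, -0.18, 0.02, 0, 0, 0, 255], [-0.41, -0.18, 0.02, 0, 0, 0, 255], [-0.41, -0.18, 0.02, 0, 0, 0, 255], [-0.41, -0.18, 0.02, 0, 0, 0, 255], [-0.41, -0.18, 0.02, 0, 0, 0, 255]],
])

```text
clock: 0.77
ee_pos: [0.492, 0.303, 0.2068]
eef_rot: [0.228, 0.974, -0.0, -0.0]
contact_force: [1.4, 0.9, 0.0]
grip_width: 0.0405
gripper_force: 0.0
```

step_arm([
  [[-0.095, -0.045, 0.0, 0, 0, 0, 255], [-0.095, -0.045, 0.0, 0, 0, 0, 255], [-0.095, -0.045, 0.0, 0, 0, 0, 255], [-0.095, -0.045, 0.0, 0, 0, 0, 255], [-0.095, -0.045, 0.0, 0, 0, 0, 255], [-0.095, -0.045, 0.0, 0, 0, 0, 255], [-0.095, -0.045, 0.0, 0, 0, 0, 255], [-0.095, -0.045, 0.0, 0, 0, 0, 255]],
])

```text
clock: 1.43
ee_pos: [0.5557, 0.2232, 0.207]
eef_rot: [0.227, 0.974, -0.0, -0.0]
contact_force: [-0.6, 0.3, -0.3]
grip_width: 0.0006
gripper_force: 0.0
```

Run:
```python
from m import *
st=read_state(); print(st['ee_pos'],st['contact_force'],st['joint_pos'].round(2))
im,C=snap('wrist','w1')
for b in blobs(im,red,(0,0,560,420),100)[:2]:
    cn=cv2.findContours(b[3].astype(np.uint8),0,2)[0][0]; e=cv2.fitEllipse(cv2.convexHull(cn)); print(b[:3],e,onz(C,*e[0],.079),onz(C,*e[0],.073))
go([.565,.2165,.092])
```

```text
[0.55566173 0.22323912 0.20703112] [-0.60980884  0.25363407 -0.27497568] [ 0.28  0.47  1.43  0.    1.24 -0.83]
(1457, array([274.9, 215.7]), array([253, 195,  46,  43], dtype=int32)) ((275.2368469238281, 216.25897216796875), (42.67216873168945, 45.24481964111328), 90.18126678466797) [0.56505279 0.21630038 0.079     ] [0.56676862 0.21542193 0.073     ]
yaw 153.73494684161213 d [-0.0113 -0.0019  0.1151] rv [-0.   -0.01  0.  ]
```

View pics/w1.png

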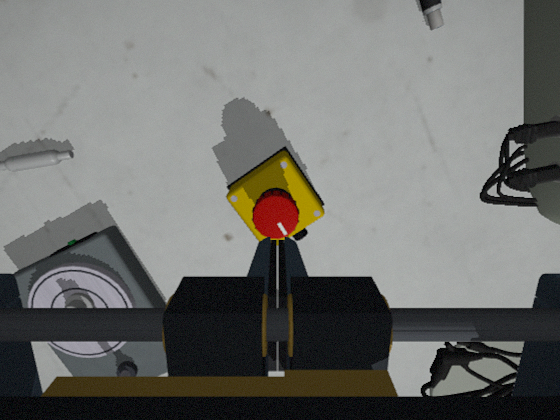

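The wrist view shows the red head at (275,216) just beyond the closed fingertips, which agrees with (0.565, 0.2165). I'll descend.

step_arm([
  [[-0.011, -0.002, 0.113, 0, 0, 0, 255], [-0.011, -0.002, 0.113, 0, 0, 0, 255], [-0.011, -0.002, 0.113, 0, 0, 0, 255], [-0.011, -0.002, 0.113, 0, 0, 0, 255], [-0.011, -0.002, 0.115, 0, 0, 0, 255], [-0.011, -0.002, 0.115, 0, 0, 0, 255], [-0.011, -0.002, 0.115, 0, 0, 0, 255]],
])

```text
clock: 2.07
ee_pos: [0.5663, 0.2163, 0.0942]
eef_rot: [0.228, 0.974, 0.001, 0.001]
contact_force: [0.7, 0.1, 0.8]
grip_width: 0.0005
gripper_force: 0.0
```

Run:
```python
from h import *
st=read_state(); print(st['contact_force'],robot.finger_overhang)
go([.565,.2165,.080])
```

```text
[0.70343634 0.07945875 0.75841702] 0.008
yaw 153.67847261849943 d [ 0.0013 -0.0004  0.0142] rv [0.11 0.13 0.  ]
```

step_arm([
  [[0.001, 0, 0.006, 0, 0, 0, 255], [0.001, 0, 0.01, 0, 0, 0, 255], [0.001, 0, 0.013, 0, 0, 0, 255], [0.001, 0, 0.014, 0, 0, 0, 255], [0.001, 0, 0.014, 0, 0, 0, 255], [0.001, 0, 0.014, 0, 0, 0, 255]],
])

```text
clock: 2.57
ee_pos: [0.5659, 0.2168, 0.0808]
eef_rot: [0.228, 0.974, 0.001, 0.002]
contact_force: [-6.1, -0.1, 39.2]
grip_width: 0.0004
gripper_force: 19.4
```

Fully pressed at 39 N, with the tip at 72.8 mm. I'll back off and open.

step_arm([
  [[0, 0, -0.012, 0, 0, 0, 255], [0, 0, -0.03, 0, 0, 0, 255], [0, 0, -0.04, 0, 0, 0, 0], [0, 0, -0.04, 0, 0, 0, 0], [0, 0, -0.04, 0, 0, 0, 0], [0, 0, -0.04, 0, 0, 0, 0], [0, 0, -0.04, 0, 0, 0, 0], [0, 0, -0.04, 0, 0, 0, 0]],
])

```text
clock: 3.23
ee_pos: [0.564, 0.216, 0.1172]
eef_rot: [0.228, 0.974, -0.0, -0.001]
contact_force: [0.1, -0.6, 0.5]
grip_width: 0.0377
gripper_force: 0.0
```

Run:
```python
from m import *
st=read_state(); print(st['contact_force'],st['grip_width'])
go([.565,.2165,.064],153.7)
```

```text
[ 0.10646911 -0.63316051  0.4910056 ] 0.03771652381088203
yaw 153.7 d [-0.0007  0.0009  0.0532] rv [-0.05 -0.05 -0.04]
```

step_arm([
  [[0, 0, 0, 0, 0, 0, 0], [0, 0, 0, 0, 0, 0, 0], [0, 0, 0, 0, 0, 0, 0], [0, 0, 0.03, 0, 0, 0, 0], [0, 0.001, 0.053, 0, 0, 0, 0], [0, 0.001, 0.053, 0, 0, 0, 0], [0, 0.001, 0.053, 0, 0, 0, 0]],
])

```text
clock: 3.82
ee_pos: [0.5642, 0.2168, 0.0645]
eef_rot: [0.228, 0.974, -0.001, -0.001]
contact_force: [-0.6, 0.3, -0.0]
grip_width: 0.0843
gripper_force: 0.0
```

step_arm([
  [[0, 0, 0, 0, 0, 0, 255], [0, 0, 0, 0, 0, 0, 255], [0, 0, 0, 0, 0, 0, 255], [0, 0, 0, 0, 0, 0, 255], [0, 0, 0, 0, 0, 0, 255], [0, 0, 0, 0, 0, 0, 255], [0, 0, 0, 0, 0, 0, 255], [0, 0, 0, 0, 0, 0, 255]],
], grip_force=15)

```text
clock: 4.48
ee_pos: [0.5649, 0.217, 0.0651]
eef_rot: [0.228, 0.974, 0.0, 0.0]
contact_force: [-0.4, -0.9, 3.0]
grip_width: 0.0393
gripper_force: 15.0
```

Run:
```python
from m import *
st=read_state(); print(st['contact_force'],st['ft_torque'],st['joint_pos'].round(2))
go([.565,.2165,.064],153.7)
```

```text
[-0.37338818 -0.85069176  2.958316  ] [-0.0848978   0.0074036   0.02471761] [ 0.27  0.65  1.55 -0.    0.94 -0.84]
yaw 153.7 d [-0.0003 -0.0004  0.0011] rv [ 0.    0.   -0.04]
```

step_arm([
  [[0, 0, -0.001, 0, 0, 7, 255], [0, 0, -0.001, 0, 0, 14, 255], [0, 0, -0.001, 0, 0, 21, 255], [0, 0, -0.001, 0, 0, 28, 255], [0, 0, -0.001, 0, 0, 35, 255], [0, 0, -0.001, 0, 0, 42, 255], [0, 0, -0.001, 0, 0, 45, 255], [0, 0, -0.001, 0, 0, 45, 255]],
])

```text
clock: 5.15
ee_pos: [0.5648, 0.217, 0.0655]
eef_rot: [0.584, 0.812, -0.0, -0.0]
contact_force: [3.6, 1.2, -10.8]
grip_width: 0.0395
gripper_force: 15.0
```

Run:
```python
from m import *
st=read_state(); print(st['contact_force'],st['ft_torque'],st['joint_pos'].round(2))
go([.565,.2165,.064])
```

```text
[  3.6101108    1.17475328 -10.80709599] [ 0.1865876  -0.5279441  -0.01470791] [ 0.27  0.65  1.55  0.    0.94 -0.05]
yaw 108.48776803878327 d [-0.0006  0.      0.0015] rv [-0.03 -0.01  0.  ]
```

step_arm([
  [[0, 0, 0.0005, 0, 0, 4, 255], [0, 0, 0.0007, 0, 0, 7, 255], [0, 0, 0.0007, 0, 0, 10, 255], [0, 0, 0.0007, 0, 0, 13, 255], [0, 0, 0.0007, 0, 0, 16, 255], [0, 0, 0.0007, 0, 0, 18, 255], [0, 0, 0.0007, 0, 0, 18, 255]],
])

```text
clock: 5.73
ee_pos: [0.5651, 0.2171, 0.0655]
eef_rot: [0.703, 0.711, 0.0, 0.0]
contact_force: [1.0, 0.6, -1.7]
grip_width: 0.0397
gripper_force: 15.0
```

Run:
```python
from m import *
st=read_state(); print(st['contact_force'],st['ft_torque'],st['joint_pos'].round(2))
go([.565,.2165,.064])
```

```text
[ 1.03248339  0.59795508 -1.74968647] [ 0.16856709 -0.21127533  0.24448275] [0.27 0.65 1.55 0.   0.94 0.26]
yaw 90.7036816826376 d [-0.0006 -0.0001  0.0015] rv [ 0.03 -0.01 -0.  ]
```

Turned 63° and the torque has risen to 0.24 N m, well above the friction, so the head is at its end stop. I'll release and rise.

step_arm([
  [[0, 0, 0, 0, 0, 0, 0], [0, 0, 0, 0, 0, 0, 0], [0, 0, 0, 0, 0, 0, 0], [0, 0, 0, 0, 0, 0, 0], [0, 0, 0, 0, 0, 0, 0], [0, 0, -0.03, 0, 0, 0, 0], [0, 0, -0.07, 0, 0, 0, 0], [0, 0, -0.1, 0, 0, 0, 0]],
])

```text
clock: 6.4
ee_pos: [0.5649, 0.217, 0.1674]
eef_rot: [0.703, 0.711, 0.0, 0.0]
contact_force: [1.9, 0.4, 0.8]
grip_width: 0.0898
gripper_force: 0.0
```

step_arm([
  [[0, 0, -0.04, 0, 0, -7, 0], [0, 0, -0.04, 0, 0, -14, 0], [0, 0, -0.04, 0, 0, -21, 0], [0, 0, -0.04, 0, 0, -28, 0], [0, 0, -0.04, 0, 0, -35, 0], [0, 0, -0.04, 0, 0, -42, 0], [0, 0, -0.04, 0, 0, -49, 0], [0, 0, -0.04, 0, 0, -56, 0]],
])

```text
clock: 7.07
ee_pos: [0.5647, 0.217, 0.2053]
eef_rot: [0.284, 0.959, -0.0, -0.0]
contact_force: [-0.1, 1.2, -0.0]
grip_width: 0.0912
gripper_force: 0.0
```

Run:
```python
from m import *
st=read_state(); print(st['ee_pos'],st['contact_force'],st['joint_pos'].round(2))
im,C=snap('wrist','w2')
go([.50,-.017,.22],180)
t,_=snap('top','t2'); b=blobs(im,red,(0,0,560,420),100)[0]; x,y,w,h=b[2]; print(b[:3])
cv2.imwrite('pics/w2c.png',cv2.resize(im[max(y-40,0):y+h+40,max(0,x-40):x+w+40],None,fx=3,fy=3)[:,:,::-1])
```

```text
[0.56474004 0.21696788 0.20532055] [-0.13290095  1.20072237 -0.01517415] [ 0.27  0.48  1.42 -0.    1.24 -0.73]
yaw 180 d [-0.0706 -0.2322 -0.0147] rv [-1.000e-02 -1.000e-02 -3.238e+01]
(1514, array([277.4, 203.9]), array([254, 183,  47,  44], dtype=int32))
```

View pics/w2c.png

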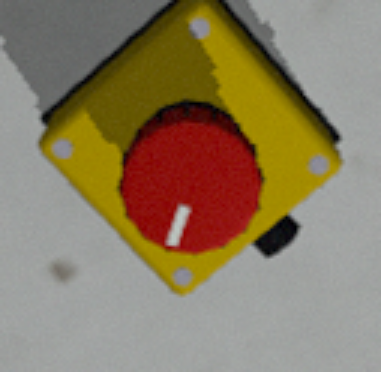

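The crop shows the index line running from crop (186,207) to (174,245), so it has rotated. I'll compare its world angle before and after.

Run:
```python
from m import *
# w1 pose
T=lambda p,yaw:dict(ee_pos=np.array(p),eef_rot=Rot.from_matrix(np.array([[np.cos(yaw),np.sin(yaw),0],[np.sin(yaw),-np.cos(yaw),0],[0,0,-1.]])).as_quat())
for f,p,yaw in(('w1',[.5557,.2232,.2070],np.radians(153.73)),('w2',[.5647,.2170,.2053],None)):
    st=read_state() if yaw is None else T(p,yaw)
    C=cam('wrist',st); im=cv2.imread(f'pics/{f}.png')[:,:,::-1].copy()
    b=blobs(im,red,(230,170,330,260),100)[0]; hull=cv2.convexHull(np.argwhere(b[3])[:,::-1].astype(np.int32))
    m=np.zeros(im.shape[:2],np.uint8);cv2.fillConvexPoly(m,hull,1)
    wh=(m>0)&(im.min(2)>110)
    ys,xs=np.nonzero(wh); P=np.array([onz(C,u,v,.079)[:2] for u,v in zip(xs,ys)]); c=P.mean(0);w=np.linalg.svd(P-c)[2][0]
    hc=np.array([.565,.2165]); w=w*np.sign(w@(c-hc)); print(f,len(xs),c,np.degrees(np.arctan2(w[1],w[0])))
```

```text
w1 54 [0.5775366 0.2166452] 7.1233442911668385
w2 53 [0.57303523 0.20685173] -51.65073698419335
```

The index turned 58.8° in world terms and now stands about 60° clockwise of the box axis, which matches the end stop. Next I measure the pointer and bush from several wrist positions on the way.

Run:
```python
from m import *
go([.655,.09,.27],180)
```

```text
yaw 180 d [-0.145  -0.057  -0.0647] rv [-1.000e-02 -1.000e-02 -3.315e+01]
```

step_arm([
  [[-0.035, -0.015, -0.03, 0, 0, -7, 0], [-0.07, -0.03, -0.065, 0, 0, -14, 0], [-0.11, -0.045, -0.065, 0, 0, -21, 0], [-0.145, -0.057, -0.065, 0, 0, -28, 0], [-0.145, -0.057, -0.065, 0, 0, -33, 0], [-0.145, -0.057, -0.065, 0, 0, -33, 0], [-0.145, -0.057, -0.065, 0, 0, -33, 0], [-0.145, -0.057, -0.065, 0, 0, -33, 0]],
])

```text
clock: 7.83
ee_pos: [0.6541, 0.0903, 0.2701]
eef_rot: [0.005, 1.0, 0.0, -0.0]
contact_force: [0.3, 0.3, 0.6]
grip_width: 0.0908
gripper_force: 0.0
```

Run:
```python
from m import *
import pickle
st=read_state(); im,C=snap('wrist','p1'); pickle.dump(C,open('p1.pkl','wb')); print(st['ee_pos'],st['eef_rot'].round(3))
print(proj(C,[.657,-.018,.12]),[b[:3] for b in blobs(im,yel,(0,0,560,420),30)])
go([.655,-.02,.27],180)
```

```text
[0.65405878 0.09030017 0.27005999] [ 0.005  1.     0.    -0.   ]
[157.07757599 201.30631762] [(2761, array([392. ,  92.9]), array([363,  53,  70,  79], dtype=int32)), (210, array([154.8, 193.4]), array([148, 185,  15,  17], dtype=int32)), (193, array([156.9, 211.7]), array([145, 203,  22,  21], dtype=int32)), (39, array([ 43.4, 230.9]), array([ 41, 224,   6,  15], dtype=int32))]
yaw 180 d [-0.002  -0.1106  0.0002] rv [ 0.01 -0.03 -0.51]
```

View pics/p1.png

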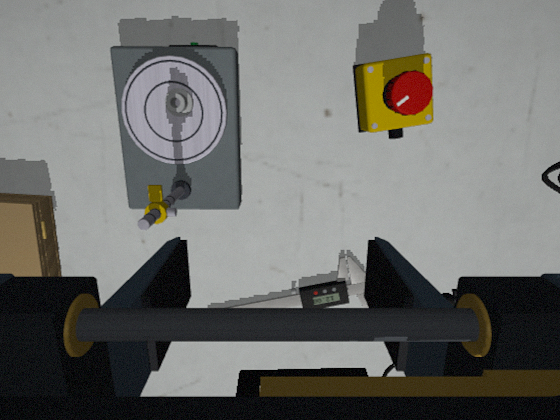

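The view shows the pointer blob at columns 148-163 with its tip edge at row 185, the disc around (173,110) and the bush at (180,102). Second and third views come next.

step_arm([
  [[0, -0.04, 0, 0, 0, -0.5, 0], [0, -0.08, 0, 0, 0, -0.5, 0], [0, -0.12, 0, 0, 0, -0.5, 0], [0, -0.16, 0, 0, 0, -0.5, 0], [0, -0.2, 0, 0, 0, -0.5, 0], [0, -0.2, 0, 0, 0, -0.5, 0], [0, -0.2, 0, 0, 0, -0.5, 0], [0, -0.2, 0, 0, 0, -0.5, 0]],
])

```text
clock: 8.55
ee_pos: [0.6532, -0.1093, 0.2703]
eef_rot: [-0.001, 1.0, 0.0, -0.0]
contact_force: [-0.0, 0.8, -0.3]
grip_width: 0.0915
gripper_force: 0.0
```

Run:
```python
from m import *
import pickle
st=read_state(); im,C=snap('wrist','p2'); pickle.dump(C,open('p2.pkl','wb')); print(st['ee_pos'],st['eef_rot'].round(3))
print([b[:3] for b in blobs(im,yel,(200,100,560,300),30)])
go([.62,-.14,.33],180)
u,v=proj(C,[.62,-.018,.09]).astype(int); cv2.imwrite('pics/p2c.png',cv2.resize(im[max(v-110,0):v+90,max(0,u-90):u+90],None,fx=3,fy=3)[:,:,::-1]); print(u,v)
```

```text
[ 0.65322625 -0.10928595  0.27033624] [-0.001  1.     0.    -0.   ]
[(215, array([379.2, 192.4]), array([372, 185,  15,  16], dtype=int32)), (194, array([377.2, 211.2]), array([368, 203,  22,  21], dtype=int32)), (137, array([555.4, 121.2]), array([535, 100,  25,  34], dtype=int32))]
yaw 180 d [ 0.0334 -0.0311 -0.0596] rv [ 0.02 -0.01  0.16]
374 154
```

View pics/p2c.png

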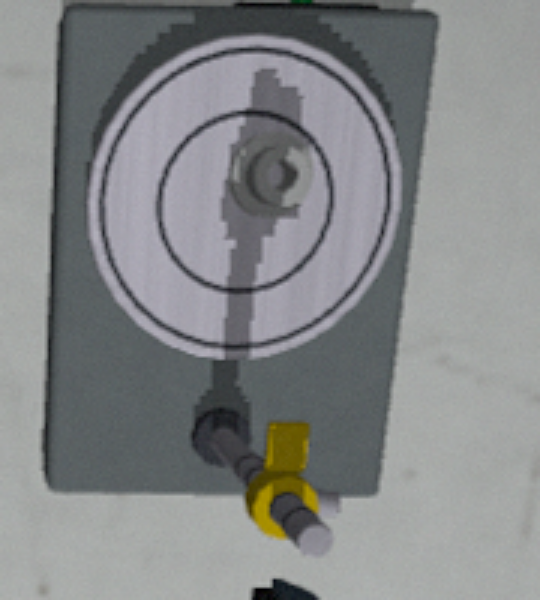

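The crop shows the flange centred near crop (272,175), with the boss and hole just right of that. The pointer is at (268-310, 422-470) and the post top at (316,540). Triangulating.

Run:
```python
from m import *
import pickle
C1,C2=[pickle.load(open(f'p{i}.pkl','rb')) for i in(1,2)]
print('ptr cen',tri(C1,(154.8,193.4),C2,(379.2,192.4)))
print('collar',tri(C1,(156.9,211.7),C2,(377.2,211.2)))
print('ptr tip edge',tri(C1,(155.3,185),C2,(380.5,185)))
S=cam('scene'); print('w/ scene',tri(C1,(155.5,202),S,(290.5,182)),tri(C2,(378,202),S,(290.5,182)))
for f,C,c in(('p1',C1,(173,110)),('p2',C2,(365,110))):
    im=cv2.imread(f'pics/{f}.png')[:,:,::-1].copy()
    hsv=cv2.cvtColor(im,cv2.COLOR_RGB2HSV)
    # disc: brighter than base; convex hull
    m=((im.min(2)>140)).astype(np.uint8); k=np.zeros_like(m); cv2.circle(k,c,60,1,-1); m&=k
    n,l,s,_=cv2.connectedComponentsWithStats(m); i=1+np.argmax(s[1:,4])
    e=cv2.fitEllipse(cv2.convexHull(np.argwhere(l==i)[:,::-1].astype(np.int32))); print(f,'disc',e,onz(C,*e[0],.04))
print('bush p2 flange z.042,.06',onz(C2,374.7,102.3,.042),onz(C2,374.7,102.3,.06))
a=cv2.imread('pics/p1.png')[75:135,150:210]; b=cv2.imread('pics/p2.png')[75:135,345:405]
cv2.imwrite('pics/bc.png',cv2.resize(np.hstack([a,b]),None,fx=6,fy=6,interpolation=cv2.INTER_NEAREST))
```

```text
ptr cen (array([ 0.64959881, -0.01945353,  0.11932652]), np.float64(0.0005411501813416517))
collar (array([ 0.66703837, -0.01963766,  0.11873736]), np.float64(8.735347584025533e-05))
ptr tip edge (array([ 0.64265692, -0.01858488,  0.11825862]), np.float64(0.000331391255364601))
w/ scene (array([ 0.65787076, -0.0192699 ,  0.12258945]), np.float64(0.0021752571898654635)) (array([ 0.65627834, -0.02153249,  0.12594667]), np.float64(0.000396841949363931))
p1 disc ((173.29498291015625, 109.9070816040039), (90.09071350097656, 98.77898406982422), 146.49258422851562) [ 0.58024931 -0.01816207  0.04      ]
p2 disc ((365.2668762207031, 109.64430236816406), (90.55253601074219, 98.2080307006836), 30.419870376586914) [ 0.58030124 -0.01838837  0.04      ]
bush p2 flange z.042,.06 [ 0.57294096 -0.00965293  0.042     ] [ 0.57285295 -0.01430556  0.06      ]
```

View pics/bc.png

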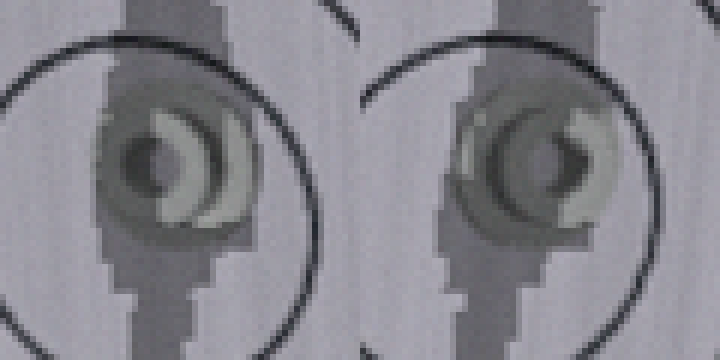

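The bush flange centre is at (179.9,102.1) in p1 and (374.7,102.1) in p2. I'll check for height bias using the post top (155 mm) and the disc (40 mm).

Run:
```python
from m import *
import pickle
C1,C2=[pickle.load(open(f'p{i}.pkl','rb')) for i in(1,2)]
print('flange',tri(C1,(179.9,102.1),C2,(374.7,102.1)))
print('disc',tri(C1,(173.29,109.9),C2,(365.27,109.64)))
for f,x0 in(('p1',130),('p2',374)):
    im=cv2.imread(f'pics/{f}.png')[:,:,::-1].copy()
    m=lambda h,s,v:(s<60)&(v>110)
    print(f,[b[:3] for b in blobs(im,m,(x0,212,x0+35,236),15)][:4])
    b=blobs(im,yel,(120 if f=='p1' else 360,180,180 if f=='p1' else 400,203),30)[0]; ys,xs=np.nonzero(b[3]); V=cv2.cvtColor(im,cv2.COLOR_RGB2HSV)[...,2]
    for y in range(184,203): r=xs[ys==y]; print(y,(r.min(),r.max(),V[y,r].astype(int).tolist()) if len(r) else None)
```

```text
flange (array([ 0.57263507, -0.00987138,  0.04278585]), np.float64(0.0002096536073038921))
disc (array([ 0.5802791 , -0.01828489,  0.03957199]), np.float64(5.5825833685037415e-05))
p1 [(596, array([144.2, 226. ]), array([130, 212,  35,  24], dtype=int32))]
184 None
185 (np.int64(155), np.int64(155), [91])
186 (np.int64(148), np.int64(160), [116, 103, 103, 107, 103, 105, 101, 103, 102, 101, 104, 105, 91])
187 (np.int64(148), np.int64(160), [120, 104, 105, 104, 103, 109, 103, 105, 104, 103, 106, 105, 93])
188 (np.int64(148), np.int64(160), [119, 102, 101, 105, 106, 104, 104, 103, 104, 102, 98, 103, 95])
189 (np.int64(148), np.int64(160), [107, 103, 103, 104, 101, 105, 103, 105, 105, 105, 105, 100, 101])
190 (np.int64(148), np.int64(160), [102, 102, 99, 106, 103, 103, 104, 102, 105, 102, 101, 113, 120])
191 (np.int64(148), np.int64(161), [94, 105, 105, 102, 104, 103, 104, 105, 106, 103, 101, 142, 163, 112])
192 (np.int64(149), np.int64(161), [107, 105, 105, 107, 102, 101, 103, 107, 102, 101, 133, 154, 113])
193 (np.int64(149), np.int64(161), [128, 103, 101, 101, 103, 103, 107, 107, 100,
[... 1886 characters left out ...]
, [120, 141, 102, 108, 100, 100, 108, 105, 106, 100, 103, 102, 135])
195 (np.int64(373), np.int64(385), [127, 140, 103, 104, 103, 103, 101, 109, 106, 105, 102, 104, 118])
196 (np.int64(373), np.int64(385), [137, 143, 102, 103, 106, 104, 108, 106, 104, 105, 104, 103, 119])
197 (np.int64(373), np.int64(385), [143, 146, 102, 101, 107, 105, 102, 106, 106, 104, 102, 103, 119])
198 (np.int64(372), np.int64(385), [100, 146, 136, 103, 105, 107, 104, 106, 101, 105, 104, 104, 114, 122])
199 (np.int64(372), np.int64(385), [102, 124, 103, 105, 107, 107, 107, 108, 105, 106, 102, 101, 131, 133])
200 (np.int64(373), np.int64(384), [97, 101, 100, 100, 100, 98, 103, 101, 101, 99, 103, 100])
201 None
202 None
```

The pointer mid-thickness is at z ≈ 0.119, the bush at (0.5727, -0.0098). Now to look at the loupe.

Run:
```python
from m import *
go([.52,-.26,.20],190.8)
```

```text
yaw 190.8 d [ 0.1337 -0.1508  0.0704] rv [ 2.000e-02 -1.000e-02 -1.064e+01]
```

step_arm([
  [[0.03, -0.035, 0, 0, 0, -5, 0], [0.06, -0.07, 0.02, 0, 0, -10.6, 0], [0.09, -0.105, 0.05, 0, 0, -10.6, 0], [0.134, -0.151, 0.07, 0, 0, -10.6, 0], [0.134, -0.151, 0.07, 0, 0, -10.6, 0], [0.134, -0.151, 0.07, 0, 0, -10.6, 0], [0.134, -0.151, 0.07, 0, 0, -10.6, 0], [0.134, -0.151, 0.07, 0, 0, -10.6, 0]],
])

```text
clock: 9.27
ee_pos: [0.5204, -0.2607, 0.2006]
eef_rot: [-0.094, 0.996, 0.0, 0.0]
contact_force: [1.5, 1.6, 0.5]
grip_width: 0.0912
gripper_force: 0.0
```

Run:
```python
from m import *
st=read_state(); im,C=snap('wrist','l1'); print(st['ee_pos'],st['contact_force'])
b=blobs(im,blue,(100,0,450,260),100); print([x[:3] for x in b])
ys,xs=np.nonzero(b[0][3]); P=np.array([onz(C,u,v,.032)[:2] for u,v in zip(xs,ys)]); c=P.mean(0); w=np.linalg.svd(P-c)[2][0]; w*=-np.sign(w[0]); q=(P-c)@w; print('handle',c,np.degrees(np.arctan2(w[1],w[0]))%360,q.min(),q.max(), 'mid', c+w*(q.min()+q.max())/2)
```

```text
[ 0.52038891 -0.26072784  0.20064841] [1.45876062 1.61245603 0.51666003]
[(1427, array([281.8, 100.3]), array([274,  58,  17,  87], dtype=int32))]
handle [ 0.4394411  -0.27322512] 190.4273938168846 -0.03737930435165688 0.03459804016425259 mid [ 0.44080877 -0.27297343]
```

View pics/l1.png

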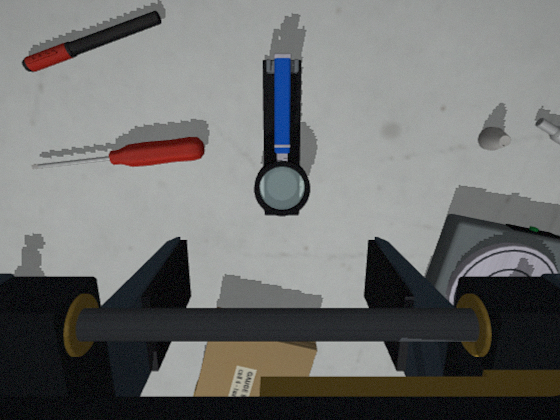

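The view shows the blue handle at columns 274-290, rows 58-145, and the lens centred near (282,187), aligned with the tool.

Run:
```python
from m import *
st=read_state(); C=cam('wrist',st); im=cv2.imread('pics/l1.png')[:,:,::-1].copy()
m=lambda h,s,v:(v>75)
b=[x for x in blobs(im,m,(258,164,307,211),300)]
for x in b[:3]:
    e=cv2.fitEllipse(cv2.convexHull(np.argwhere(x[3])[:,::-1].astype(np.int32))); print(x[:3],e,onz(C,*e[0],.031))
d=m
dark=lambda h,s,v:(v<60)
for x in blobs(im,dark,(245,160,320,222),300)[:2]: print(x[:3])
L=onz(C,282.3,187.3,.031); a=np.radians(190.4); H=L[:2]+.07*np.array([np.cos(a),np.sin(a)]); print(L,H)
go([H[0],H[1],.06],190.4)
```

```text
(1516, array([281.7, 187.6]), array([259, 167,  46,  43], dtype=int32)) ((281.679443359375, 187.69696044921875), (42.36003875732422, 45.24405288696289), 87.76202392578125) [ 0.51681916 -0.25823346  0.031     ]
(984, array([281.8, 186.6]), array([255, 160,  55,  56], dtype=int32))
[ 0.51633451 -0.25773402  0.031     ] [ 0.44748451 -0.27037036]
yaw 190.4 d [0.0742 0.0041 0.1408] rv [-0.02  0.05  0.41]
```

step_arm([
  [[0.037, 0.002, 0.04, 0, 0, 0.4, 0], [0.073, 0.005, 0.08, 0, 0, 0.4, 0], [0.073, 0.005, 0.11, 0, 0, 0.4, 0], [0.073, 0.005, 0.14, 0, 0, 0.4, 0], [0.073, 0.005, 0.14, 0, 0, 0.4, 0], [0.073, 0.005, 0.14, 0, 0, 0.4, 0]],
])

```text
clock: 9.82
ee_pos: [0.4478, -0.2692, 0.0602]
eef_rot: [-0.091, 0.996, 0.001, -0.001]
contact_force: [0.4, 0.2, 0.7]
grip_width: 0.0913
gripper_force: 0.0
```

Run:
```python
from m import *
im,C=snap('wrist','l2')
b=blobs(im,blue,(100,0,450,300),100); print([x[:3] for x in b[:2]])
ys,xs=np.nonzero(b[0][3]); P=np.array([onz(C,u,v,.033)[:2] for u,v in zip(xs,ys)]); c=P.mean(0); w=np.linalg.svd(P-c)[2][0]; w*=-np.sign(w[0]); print('handle',c,np.degrees(np.arctan2(w[1],w[0]))%360)
go([.448,-.2712,.0165],190.4)
```

```text
[(3013, array([275. , 235.9]), array([262, 177,  26, 121], dtype=int32))]
handle [ 0.43896523 -0.27321588] 190.90455813496683
yaw 190.4 d [ 0.0011 -0.0009  0.0451] rv [-0.03  0.04  0.03]
```

step_arm([
  [[0.001, -0.001, 0.02, 0, 0, 0, 0], [0.001, -0.001, 0.04, 0, 0, 0, 0], [0.001, -0.001, 0.044, 0, 0, 0, 0], [0.001, -0.001, 0.044, 0, 0, 0, 0], [0.001, -0.001, 0.044, 0, 0, 0, 0]],
])

```text
clock: 10.28
ee_pos: [0.4478, -0.272, 0.0181]
eef_rot: [-0.091, 0.996, -0.001, 0.001]
contact_force: [-0.5, -0.7, 0.1]
grip_width: 0.0911
gripper_force: 0.0
```

step_arm([
  [[0, 0, 0, 0, 0, 0, 255], [0, 0, 0, 0, 0, 0, 255], [0, 0, 0, 0, 0, 0, 255], [0, 0, 0, 0, 0, 0, 255], [0, 0, 0, 0, 0, 0, 255], [0, 0, 0, 0, 0, 0, 255], [0, 0, 0, 0, 0, 0, 255], [0, 0, 0, 0, 0, 0, 255]],
], grip_force=20)

```text
clock: 10.95
ee_pos: [0.4464, -0.2716, 0.0163]
eef_rot: [-0.09, 0.996, 0.0, -0.0]
contact_force: [0.2, -0.0, -0.2]
grip_width: 0.0405
gripper_force: 0.0
```

step_arm([
  [[0, 0, 0, 0, 0, 0, 255], [0, 0, 0, 0, 0, 0, 255], [0, 0, 0, 0, 0, 0, 255], [0, 0, 0, 0, 0, 0, 255]],
])

```text
clock: 11.28
ee_pos: [0.4464, -0.2715, 0.0163]
eef_rot: [-0.09, 0.996, 0.0, -0.0]
contact_force: [-0.2, 1.4, 0.2]
grip_width: 0.0141
gripper_force: 6.8
```

Run:
```python
from m import *
st=read_state(); print(st['ee_pos'],st['contact_force'],st['ft_torque'],st['grip_width'],st['joint_pos'].round(2))
```

```text
[ 0.44638671 -0.27152217  0.01631842] [-0.22635012  1.38438623  0.20552344] [0.27382046 0.07182491 0.18731809] 0.0141084547894048 [-0.66  0.65  1.79 -0.    0.7  -2.41]
```

Gripped, with a width of 14.1 mm. Lifting.

step_arm([
  [[0, 0, 0, 0, 0, 0, 255], [0, 0, 0, 0, 0, 0, 255], [0, 0, -0.005, 0, 0, 0, 255], [0, 0, -0.015, 0, 0, 0, 255], [0, 0, -0.03, 0, 0, 0, 255], [0, 0, -0.05, 0, 0, 0, 255], [0, 0, -0.07, 0, 0, 0, 255], [0, 0, -0.09, 0, 0, 0, 255]],
], grip_force=30)

```text
clock: 11.95
ee_pos: [0.4463, -0.2715, 0.1081]
eef_rot: [-0.09, 0.996, -0.0, 0.0]
contact_force: [0.5, -0.7, -1.4]
grip_width: 0.0141
gripper_force: 30.0
```

step_arm([
  [[0, 0, -0.02, 0, 0, 0, 255], [0, 0, -0.04, 0, 0, 0, 255], [0, 0, -0.06, 0, 0, 0, 255], [0, 0, -0.08, 0, 0, 0, 255], [0, 0, -0.09, 0, 0, 0, 255], [0, 0, -0.09, 0, 0, 0, 255], [0, 0, -0.09, 0, 0, 0, 255], [0, 0, -0.09, 0, 0, 0, 255]],
])

```text
clock: 12.62
ee_pos: [0.4459, -0.2712, 0.1955]
eef_rot: [-0.09, 0.996, 0.0, -0.001]
contact_force: [-0.7, 0.2, -0.6]
grip_width: 0.0135
gripper_force: 30.0
```

Run:
```python
from m import *
st=read_state(); print(st['ee_pos'],st['contact_force'],st['ft_torque'],st['grip_width'],st['gripper_force'])
o=Rot.from_quat([-.09,.996,0,0]).as_matrix().T@(np.array([.5168,-.2582,.027])-[.4464,-.2715,.0163]); print('lens in tool',o)
im,C=snap('wrist','g1')
Lw=Rot.from_quat(st['eef_rot']).as_matrix()@o+st['ee_pos']; print('pred px',proj(C,Lw),Lw)
b=blobs(im,blue,(100,0,450,420),50); print([x[:3] for x in b[:3]])
for yaw in(180,185,190):
    a=np.radians(yaw); M=np.array([[np.cos(a),np.sin(a),0],[np.sin(a),-np.cos(a),0],[0,0,-1]]); p=np.array([.5727,-.0098,.119])-M@o; print(yaw,p); q=p.copy(); q[2]=.19; go(q,yaw)
```

```text
[ 0.44591957 -0.27119638  0.19546125] [-0.74630615  0.2049936  -0.63696696] [ 0.01099928  0.0609145  -0.05086291] 0.013493122478041504 29.986686408519745
lens in tool [-0.0716438   0.00046472 -0.0107    ]
pred px [280.38976147 407.57605463] [ 0.51632495 -0.25787018  0.20609302]
[(3353, array([277.1, 253.7]), array([261, 202,  33, 106], dtype=int32)), (234, array([277. , 356.6]), array([263, 353,  29,   9], dtype=int32)), (225, array([277.1, 344.4]), array([263, 341,  29,   8], dtype=int32))]
180 [ 0.5010562  -0.01026472  0.1083    ]
yaw 180 d [-0.1012  0.2467  0.0055] rv [ 0.07 -0.08 10.35]
185 [ 0.50136933 -0.01650712  0.1083    ]
yaw 185 d [-0.1004  0.2405  0.0055] rv [ 0.08 -0.08  5.35]
190 [ 0.50222533 -0.02269847  0.1083    ]
yaw 190 d [-0.1001  0.2343  0.0055] rv [ 0.08 -0.07  0.35]
```

View pics/g1.png

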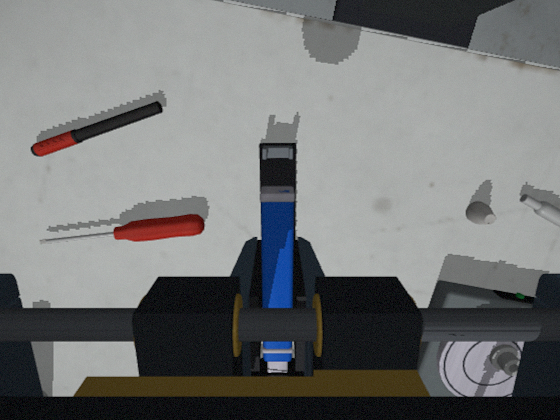

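The loupe is held straight between the fingers (handle columns 261-294). I'll carry it across at height.

step_arm([
  [[-0.012, 0.03, 0, 0, 0, 1.3, 255], [-0.025, 0.06, 0, 0, 0, 2.6, 255], [-0.038, 0.092, 0, 0, 0, 3.9, 255], [-0.05, 0.123, 0, 0, 0, 5.2, 255], [-0.063, 0.155, 0, 0, 0, 6.5, 255], [-0.076, 0.185, 0, 0, 0, 7.8, 255], [-0.088, 0.215, 0, 0, 0, 9.1, 255], [-0.101, 0.2465, 0, 0, 0, 10.35, 255]],
])

```text
clock: 13.33
ee_pos: [0.501, -0.0093, 0.1953]
eef_rot: [0.001, 1.0, 0.0, -0.001]
contact_force: [0.6, -0.4, -0.4]
grip_width: 0.0137
gripper_force: 30.0
```

step_arm([
  [[0, 0, 0, 0, 0, 0, 255], [0, 0, 0, 0, 0, 0, 255], [0, 0, 0, 0, 0, 0, 255], [0, 0, 0, 0, 0, 0, 255]],
])

```text
clock: 13.67
ee_pos: [0.5011, -0.0117, 0.1958]
eef_rot: [0.0, 1.0, -0.0, -0.001]
contact_force: [0.4, -0.6, -0.3]
grip_width: 0.0139
gripper_force: 30.0
```

Run:
```python
from m import *
st=read_state(); print(st['ee_pos'],st['contact_force'])
go([.5011,-.0103,.1083],180)
snap('scene','s3');snap('top','t3')
```

```text
[ 0.50110578 -0.01172437  0.195842  ] [ 0.36427126 -0.59696985 -0.26171956]
yaw 180 d [-0.0001  0.0014  0.0875] rv [-0.   -0.06 -0.03]
```

step_arm([
  [[0, 0.001, 0.015, 0, 0, 0, 255], [0, 0.001, 0.03, 0, 0, 0, 255], [0, 0.001, 0.045, 0, 0, 0, 255], [0, 0.001, 0.06, 0, 0, 0, 255], [0, 0.001, 0.075, 0, 0, 0, 255], [0, 0.001, 0.087, 0, 0, 0, 255], [0, 0.001, 0.087, 0, 0, 0, 255], [0, 0.001, 0.087, 0, 0, 0, 255]],
])

```text
clock: 14.43
ee_pos: [0.5011, -0.0105, 0.1092]
eef_rot: [0.0, 1.0, 0.0, -0.001]
contact_force: [-0.2, -0.6, -0.4]
grip_width: 0.0137
gripper_force: 30.0
```

Run:
```python
from m import *
st=read_state(); print(st['ee_pos'],st['contact_force'])
go([.5011,-.0103,.1083],180)
s,C=snap('scene','s4');t,D=snap('top','t4')
for n,im,c in(('s',s,C),('t',t,D)):
    u,v=proj(c,[.5727,-.0098,.119]); print(n,u,v); x,y=int(u),int(v)
    for L in([.60,-.0098,.119],[.545,-.0098,.119],[.5727,.0165,.119],[.64,-.0185,.119]): print(proj(c,L).round(1),end=' ')
a=cv2.resize(s[150:240,235:335],None,fx=4,fy=4,interpolation=cv2.INTER_CUBIC); b=cv2.resize(t[150:240,235:335],None,fx=4,fy=4,interpolation=cv2.INTER_CUBIC)
cv2.imwrite('pics/f4.png',np.hstack([a,b])[:,:,::-1])
```

```text
[ 0.5011449  -0.01047804  0.10918136] [-0.20876707 -0.55753743 -0.41480657]
yaw 180 d [0.     0.0002 0.0009] rv [ 0.01 -0.07 -0.05]
s 271.9334660249343 197.9589818170316
[277.1 192.6] [266.6 203.5] [264.9 194.3] [286.7 186.2] t 280.12944304287095 211.4576507576377
[280.  200.9] [280.3 222.2] [269.9 211.6] [283.1 185.5]
```

View pics/f4.png

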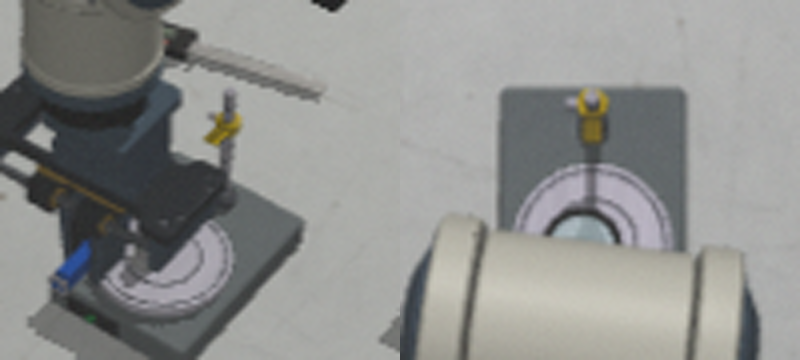

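The right panel shows the lens front arc at about (545-620, 208), centred on column 583 against a predicted 580, so it is centred. In the left panel the blue handle tail sticks out toward the robot. I'll trim the height by 1 mm and check the level using the handle tail.

step_arm([
  [[0, 0, 0.001, 0, 0, 0, 255], [0, 0, 0.001, 0, 0, 0, 255], [0, 0, 0.001, 0, 0, 0, 255], [0, 0, 0.001, 0, 0, 0, 255], [0, 0, 0.001, 0, 0, 0, 255], [0, 0, 0.001, 0, 0, 0, 255]],
])

```text
clock: 15.03
ee_pos: [0.5015, -0.0099, 0.1084]
eef_rot: [-0.0, 1.0, -0.0, 0.0]
contact_force: [-0.7, 0.1, -0.6]
grip_width: 0.0139
gripper_force: 30.0
```

Run:
```python
from m import *
st=read_state(); print(st['ee_pos'],st['eef_rot'].round(4),st['contact_force'],st['grip_width'],st['gripper_force'],abs(st['qd']).max())
w,W=snap('wrist','w5'); s,S=snap('scene','s5')
b=blobs(w,blue,(150,120,400,330),50)[0]; print('wrist',b[:3]); 
ys,xs=np.nonzero(b[3])
for y in(ys.min()+4,ys.min()+20,ys.min()+40): r=xs[ys==y]; print(y,r.min(),r.max())
B=blobs(s,blue,(235,195,270,240),10)[0]; print('scene',B[:3]); ys2,xs2=np.nonzero(B[3]); print(cv2.minAreaRect(np.c_[xs2,ys2].astype(np.float32)))
g=st['ee_pos']+[0,0,.011]
for p in(-4,0,4):
    a=np.radians(p); d=np.array([-np.cos(a),0,np.sin(a)]); up=np.array([np.sin(a),0,np.cos(a)])
    f=lambda l,y,z: g+d*(l-.0716)+up*z+np.array([0,y,0])
    print(p,'w',[proj(W,f(l,y,.007)).round(1) for l in(.110,.117) for y in(-.007,.007)],'s',[proj(S,f(l,y,z)).round(1) for l,y,z in((.117,-.007,.007),(.117,.007,.007),(.117,-.007,-.007),(.095,-.007,.007),(.095,-.007,-.007))])
```

```text
[ 0.5014997  -0.00990912  0.10844706] [-1.e-04  1.e+00 -0.e+00  1.e-04] [-0.71867074  0.14589524 -0.5946503 ] 0.013917185980392745 29.986693561077118 0.002755720075035934
wrist (3344, array([276.9, 253.9]), array([261, 202,  33, 106], dtype=int32))
206 261 293
222 261 292
242 261 293
scene (44, array([253.4, 215.5]), array([249, 210,   8,  11], dtype=int32))
((254.0, 215.5), (4.949748516082764, 10.606602668762207), 45.0)
-4 w [array([263.2, 207.6]), array([296.3, 207.6]), array([263. , 191.3]), array([296.5, 191.3])] s [array([250.6, 222.2]), array([246.7, 220. ]), array([250.9, 225.1]), array([255.1, 217.1]), array([255.4, 220. ])]
0 w [array([262.9, 210.4]), array([296.6, 210.4]), array([262.7, 194.1]), array([296.9, 194.1])] s [array([250.7, 221.4]), array([246.8, 219.2]), array([250.8, 224.5]), array([255.2, 216.7]), array([255.3, 219.8])]
4 w [array([262.7, 213.6]), array([296.9, 213.6]), array([262.5, 197.4]), array([297.3, 197.4])] s [array([250.8, 220.6]), array([246.9, 218.4]), array([250.7, 223.9]), array([255.3, 216.2]), array([255.2, 219.5])]
```

The handle widths are uniform, so the lens is level. One last check of the fore-aft position, from the ring arc in the top view and the handle end in the wrist view.

Run:
```python
from m import *
st=read_state(); w=cv2.imread('pics/w5.png'); print('col',[(y,w[y,270:285].mean((0)).astype(int).tolist()) for y in range(184,206)])
t,D=snap('top','t5'); g=t.astype(int).mean(2)
print(g[196:212,274:288:2].astype(int))
for x in(.5727,): print('pred front outer top/bot edge',proj(D,[x+.026,-.0098,.126]),proj(D,[x+.026,-.0098,.112]),'sides',proj(D,[x,.0162,.126]),proj(D,[x,-.0358,.126]))
print(g[209,262:300].astype(int)); print(g[207,262:300].astype(int))
```

```text
col [(184, [179, 181, 178]), (185, [169, 170, 168]), (186, [114, 112, 111]), (187, [71, 66, 67]), (188, [75, 71, 71]), (189, [77, 72, 73]), (190, [77, 72, 72]), (191, [76, 72, 73]), (192, [77, 72, 73]), (193, [86, 81, 82]), (194, [103, 98, 98]), (195, [106, 100, 101]), (196, [108, 102, 103]), (197, [105, 98, 99]), (198, [105, 98, 99]), (199, [103, 97, 99]), (200, [99, 95, 97]), (201, [94, 82, 81]), (202, [101, 49, 20]), (203, [105, 45, 7]), (204, [106, 46, 9]), (205, [106, 47, 13])]
[[169 175 180 179 116 157 180]
 [173 175 179 180 115 160 179]
 [174 174 181 179 116 158 180]
 [172 175 179 156  94 126 175]
 [174 176 141 126  93 126 126]
 [174 152 130 128 105 154 163]
 [174  93  83  80  71 134 180]
 [125  56  50  58  53  74 144]
 [ 68  68 132 142 109  58  77]
 [ 54 146 169 162 143 124  55]
 [116 172 177 161 153 148  94]
 [160 176 178 156 152 154 145]
 [176 176 178 154 150 153 166]
 [158 157 157 144 149 154 172]
 [154 154 150 151 146 147 164]
 [164 160 159 158 155 153 158]]
pred front outer top/bot edge [279.94913653 201.18468741] [279.99291178 201.6688154 ] sides [269.98336177 211.43465356] [290.23613023 211.105746  ]
[158 157 157 156 156 155 157 157 147 133 135 151 158 159 157 157 157 146
 144 148 149 153 154 154 172 142  80  65 151 178 181 130 159 185 184 182
 180 178]
[110 132 148 139 161 180 179 176 161  99  52 115 160 175 176 177 178 165
 156 152 152 154 154 167 145  82  64 130 169 179 173 141 165 184 186 182
 180 178]
```

The handle end sits at row 193.3 (194.1 predicted for level). The ring front is at row 201.7 (201.2 predicted), centred on column 280.0 (280.1 predicted). All agree, so I'm handing in.

```bash
python3 -c "
from h import *
print(robot.sign_off())"
```

```text
the job is handed in; nothing more can be done
None
```

The stop button was pressed fully down, let up and turned clockwise to its end stop; the loupe is now held level and steady, centred over the bush with the glass at pointer height (about 0.119 m), and the job is handed in at about 15 s, though no verdict was returned.

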